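# Clear the mug off the glue jar and open the jar held in the vice

## Robot

A 7-joint arm with a two-finger parallel gripper is mounted at the origin on the work surface. World frame = base frame: x ahead of the robot, y to its left, z up, the work surface at z = 0. Lengths are in m, angles in rad, forces in N, time in s.
With the tool pointing down it reaches from about 0.425 to 0.95 m from the base axis. Payload 16.7 kg.
Tool frame: the origin (TCP) lies midway between the tips of the shut fingers; the grasp point (between the pads) lies 19 mm behind it (bot.tcp_to_grasp is the x of the grasp point in the tool frame, in m); x points along the fingers, y is the direction in which the jaws open and shut, and the axes are right-handed (so a half turn about x gives the same grasp; the last joint's range is limited). The gripper opens to 94 mm and grips with 3 to 60 N. Pads are 16 mm wide; open, the fingers measure 119 mm over their backs; the gripper's body (75 mm by 177 mm) begins 78 mm behind the grasp point.
Start: joints at [0.996, 0.426, 0.074, 1.606, -0.034, 1.111, -0.067], TCP at [0.279, -0.615, 0.205] pointing down, gripper open.
Joint ranges: [-2.85, 2.85], [-0.5, 2.14], [-1.23, 1.37], [0.21, 2.46], [-1.02, 4.16], [0.16, 2.05], [-2.73, 2.73]. Speed limits (rad/s): [1.89, 1.89, 2.39, 2.39, 3.01, 3.01, 3.01].

## Interface

Orientations are given as a 3x3 rotation matrix whose columns are the frame's x, y, z axes.
In Python, from plant import bot, optics gives the robot as it stands.
- The arm moves only by the shell command python3 -m handwheel 'ROWS' [FORCE]. ROWS is JSON, a list of rows, each a list of 3 entries, a list of its own where there are three numbers: the shift along the tool's x, y, z in mm, then the turn about the tool's x in rad, then the closure in counts, from 0 (fully open) to 255 (shut). In form: [[[tx, ty, tz], turn, claw], ...]. A call has 1 to 20 rows; each row shifts and turns the commanded pose from where the row before left it, along the tool's axes as they then stand; what a row does not reach is not made up. A row lasts 1/12 s, in which the tool goes at most 41.7 mm and 7.16 degrees, less where a joint would pass 70% of its speed; a pose out of reach is approached as far as the arm can. A call with a gripper value outside its range is refused whole. The fingers move at their own pace and stop on an object; FORCE is the grip in N (left out, the last holds). Time passes only in rows, so rows that do not move let the fingers close. It gives the time, the measured TCP pose, the force and the opening at its end, in the units of the state.
- bot.state(): the state, without advancing time (a new reading comes with each control period).
- optics.grab_frame(name): name is "scene" or "top" or "wrist"; returns a dict with "frame" (480x640x3 uint8, red, green, blue), "mtx" (3x3 intrinsics, pixels), "distortion" ([k1, k2, p1, p2, k3] as OpenCV has them; the pictures are not rectified), "camera_from_world" (4x4, takes a point from world to camera coordinates). Camera axes: x right, y down, z forward; pixel columns grow to the right and rows downward; lengths in m; the calibration is good to about 2 mm. A picture is of the moment at which its call begins. There is no depth.
- bot.sign_off(): hands the job in, once; it reports no verdict.
Trained networks look in a picture, given as the dict that the camera call returned (one of the last four; its "shot" number tells which), for a name from the list of things; names that differ only in an ending like _2 or _b are one class to them, and where a whole thing is asked for, a point or a joint stands for the part that bears it (a point fixed in the world has none). Each returns a list of dicts, best first, with "conf" (0 to 1); they miss things now and then, are a little off and sometimes report something else, mostly with a low value. They report only what shows in the picture. A call takes as long as a camera call.
- optics.spot_in(picture, thing): "at" ([row, column] in pixels, amid what is visible of it).
The state is a dict: "clock": time; "joints": joint angles; "joint_vel": joint speeds; "effort": joint torques, N m; "eef_pos": TCP position; "orientation": TCP orientation; "contact_force": force on the tool from outside, world axes, zero at the start; "moment": the same for the moment, N m; "grip_width": opening from 0.0 (shut) to 1.0 (fully open).
Only numpy, scipy, OpenCV 4.12 (cv2) and the standard library are available. Lean on these libraries where they do the work, as an engineer would, in place of code of your own. Each camera call takes 0.05 s, during which the arm holds its last target. There are 200 camera calls.

## Task

Somebody has parked the steel mug on the cap of the glue jar that is clamped in the vice: hang the mug by its handle on the hook of the mug stand. Then unscrew the jar's tight cap anticlockwise while the vice braces the jar, stop turning once the threads let go, lift the cap straight up and finish still holding it in the gripper, level, just above the open mouth and clear of the jar, with the dauber's ball under it still hanging in the mouth. Leave the jar standing in the vice and do not disturb the bowl, the awl or the acrylic box.

Things in the scene. Friction and masses are not known exactly. Their poses are not given: they have to be found in the camera images.
- vice: Low dark-steel machine vice bolted to the shelf: base 215 x 80 mm, jaws 69 mm high over the shelf; screw and tommy bar (below 52 mm) run out to 185 mm along its -x. Origin on the shelf under the middle of the jaw gap, where the jar's axis is. Its rubber-faced jaws clamp two flats of the jar, along the vice's x, so that the jar cannot turn.
- jar: Square white plastic jar, 64 x 64 mm, flat shoulder 65 mm above its underside, then a round open neck (outside 48, inside 38 mm). Origin at the centre of the underside, z up; it stands on the vice's bed, 18 mm above the shelf, lightly clamped (25 N), 0.3 kg. x axis as the vice's.
- jar_rim (a point): Centre of the neck's rim, 88 mm above the jar's underside. A rubber sealing ring on the rim reaches 3 mm higher while the cap is tight and springs up to 6 mm higher when it is off. Three thread ramps on the neck, each 55 degrees long, hold the cap's three lugs.
- cap: Black ribbed twist-off cap, 64 mm across, 22 mm high, 70 g. Origin at the centre of its lower edge, z up. Tight, that edge is 72 mm above the jar's underside (7 mm over the shoulder) and its x axis points 70 to 75 degrees clockwise, from above, of the jar's x. Breaking it loose takes about 0.5 N m, easing as it turns (grip with about 60 N); it climbs 2 mm in turning.
- cap_top (a point): Centre of the cap's top face, 22 mm over its lower edge, about 112 mm above the shelf when tight. Turned anticlockwise, the threads let go when the cap's x axis is still about 22 degrees short of the jar's x; it lifts straight off from there to 20 degrees past it (then the next threads would catch). So turn 65 to 70 degrees, to bring the two x axes in line.
- dauber (a point): Centre of the 12 mm steel ball (dauber) on a 6 mm steel rod under the cap, 25 mm below the cap's lower edge, on its axis; inside the jar while the cap is on.
- mug: Straight steel mug, 66 mm across, 85 mm high, about 0.16 kg, standing upright and roughly centred on the cap. Origin at the centre of its underside, z up. Handle at its +y: a D-shaped loop of 8 mm round bar in the mug's y-z plane, reaching 65 mm from the axis; the opening in it runs from y = 33 to 57 mm and z = 24 to 66 mm.
- mug_handle (a point): Underside of the handle's upper bar, in the middle: 45 mm from the mug's axis towards its +y and 66 mm above its underside. This is the spot that rests on the hook.
- mug_stand: Dark steel mug stand, fixed: round foot 110 mm across, 12 mm high, upright 14 mm post (249 mm high with its ball), one hook. Origin at the centre of the foot's underside. The hook is an 8 mm round bar, axis 215 mm above the shelf, level for 72 mm from the post along the stand's -x, then turned up to a tip 86 mm from the post; top of the tip 233 mm above the shelf.
- hook_bar (a point): Top of the level part of the hook, 50 mm from the post along the stand's -x, 219 mm above the shelf.
- bowl: White ceramic bowl, 116 mm across, 45 mm high; origin at the centre of its underside. Bystander.
- acrylic_box: Clear acrylic box with a snap lid, 93 x 67 mm, 34 mm high, with rivets in it; origin at the centre of its underside. Bystander.
- awl: Awl with a black plastic handle, 146 mm long, 26 mm thick, lying on the shelf along its own x; origin under the handle. Bystander.

How it is judged:
On the way, in this order (a step that is already met when the one before it is completed fails the run):
1. the mug hangs by its handle on the hook, let go (x of mug_handle in the frame of mug_stand between -0.085 and -0.008 m and y of mug_handle in the frame of mug_stand between -0.02 and 0.02 m and z of mug_handle in the frame of mug_stand between 0.195 and 0.24 m and contact force between mug and mug_stand above 0.5 N and contact force between mug and the fingers below 0.05 N), for 0.5 s.
2. the cap is off its threads, lifted clear of the jar (z of cap in the frame of jar above 0.084 m and contact force between cap and the fingers above 1 N), for 0.1 s.
At the end, for the whole second after the job is handed in: Mug hangs on the hook by its handle, let go. Fingers hold the cap still, level (10 deg), within 12 mm of the jar's axis, edge 95 to 117 mm above the jar's underside (dauber still in the mouth), clear of the jar, x axis within 43 deg of the jar's. Jar upright, seated in the vice (6 mm, 5 deg) (all of step 1 and z of cap in the frame of jar above 0.095 m and z of dauber in the frame of jar below 0.092 m and horizontal distance between cap and jar below 0.012 m and angle between cap's own z axis and vertical below 0.17 rad and angle between the x axis of cap and the x axis of jar, either way round below 0.75 rad and contact force between cap and the fingers above 1 N and contact force between cap and jar below 0.1 N and linear speed of cap below 0.03 m/s and z of jar in the frame of vice between 0.012 and 0.024 m and horizontal distance between jar and vice below 0.006 m and angle between jar's own z axis and vertical below 0.09 rad); the arm keeps its last pose, push and grip.
It fails at once if the jar is pulled up out of the vice (z of jar in the frame of vice above 0.03 m).
It fails at once if the bowl, the awl or the acrylic box is shifted by more than 25 mm (distance of any of bowl, awl, acrylic_box from where it was at the start of the episode above 0.025 m).
It also fails if it takes over 54 s, if anything falls off the work surface, if the arm or the gripper's body presses on something with over 40 N, if the wrist force passes 120 N, or if a joint passes its speed limit or range.

## Working session

There is one attempt and no reset: what is moved stays moved. The work goes in short steps, Python scripts to look and compute and a shell command to move; the robot and the scene stay as the last step left them, time stands still between calls to the robot, and variables do not carry over. Pictures are saved under pics/ and viewed, about 8 in all and at most 12, crops included, and the job is handed in when it is done.

```bash
mkdir -p pics; ls; cat > h.py <<'E'
import numpy as np, cv2
from plant import bot, optics
np.set_printoptions(precision=4,suppress=True)
def pix(p,P):
    T=np.array(p["camera_from_world"]); r,_=cv2.Rodrigues(T[:3,:3])
    q,_=cv2.projectPoints(np.atleast_2d(np.array(P,float)),r,T[:3,3],np.array(p["mtx"],float),np.array(p["distortion"],float))
    return q[:,0]  # col,row
def ray(p,rc):
    T=np.array(p["camera_from_world"]); R=T[:3,:3]
    u=cv2.undistortPoints(np.array([[[rc[1],rc[0]]]],float),np.array(p["mtx"],float),np.array(p["distortion"],float))[0,0]
    return -R.T@T[:3,3], R.T@np.array([u[0],u[1],1])
def at_z(p,rc,z):
    o,d=ray(p,rc); return o+d*(z-o[2])/d[2]
def tri(L):
    A=np.zeros((3,3));b=np.zeros(3)
    for p,rc in L:
        o,d=ray(p,rc); d=d/np.linalg.norm(d); M=np.eye(3)-np.outer(d,d); A+=M;b+=M@o
    return np.linalg.solve(A,b)
def save(p,n,crop=None,s=1):
    f=p["frame"][:,:,::-1]
    if crop: r0,r1,c0,c1=crop; f=f[r0:r1,c0:c1]
    cv2.imwrite("pics/"+n,cv2.resize(f,None,fx=s,fy=s,interpolation=cv2.INTER_CUBIC))
E
python3 - <<'E'
from h import *
s=bot.state(); print(s["clock"],s["eef_pos"],s["orientation"],bot.tcp_to_grasp)
P={}
for n in("scene","top"):
    P[n]=optics.grab_frame(n); save(P[n],n+".png")
    o,_=ray(P[n],(240,320)); print(n,"cam",o)
for t in "vice jar cap cap_top mug mug_handle mug_stand hook_bar bowl acrylic_box awl".split():
    L=[]
    for n in P:
        d=optics.spot_in(P[n],t)
        if d: L.append((P[n],d[0]["at"])); print(t,n,[(np.round(x["at"]),round(x["conf"],2)) for x in d[:2]], at_z(P[n],d[0]["at"],0)[:2])
    if len(L)==2: print("   tri",tri(L))
E
```

```text
pics
0.0 [ 0.2786 -0.6143  0.2048] [[-0.0006  0.413  -0.9107]
 [ 0.0011 -0.9107 -0.413 ]
 [-1.     -0.0013  0.0001]] -0.0188
scene cam [0.9632 0.4811 0.6181]
top cam [0.5321 0.0353 1.1115]
vice scene [(array([386., 459.]), 0.81)] [0.5373 0.2632]
vice top [(array([292., 194.]), 0.65), (array([250., 315.]), 0.4)] [0.4739 0.2611]
   tri [ 0.4839  0.257  -0.0553]
jar scene [(array([364., 461.]), 0.82), (array([288., 338.]), 0.52)] [0.5051 0.2388]
jar top [(array([256., 205.]), 0.69)] [0.5459 0.237 ]
   tri [0.5377 0.2418 0.0318]
cap scene [(array([349., 461.]), 0.8)] [0.4838 0.2216]
cap_top top [(array([295., 193.]), 0.18)] [0.4688 0.2614]
mug scene [(array([305., 476.]), 0.67)] [0.3924 0.1768]
mug top [(array([262., 179.]), 0.6), (array([156., 322.]), 0.2)] [0.5355 0.288 ]
   tri [0.535  0.2529 0.1544]
mug_handle scene [(array([305., 476.]), 0.84)] [0.3923 0.1766]
mug_handle top [(array([259., 179.]), 0.76)] [0.5402 0.2889]
   tri [0.5386 0.2536 0.1576]
mug_stand scene [(array([216., 252.]), 0.71)] [ 0.5485 -0.2563]
mug_stand top [(array([242., 444.]), 0.64)] [ 0.5589 -0.2413]
   tri [ 0.5587 -0.2376  0.0154]
hook_bar scene [(array([213., 252.]), 0.63), (array([307., 476.]), 0.25)] [ 0.5421 -0.2649]
hook_bar top [(array([240., 441.]), 0.8)] [ 0.5625 -0.2347]
   tri [ 0.5622 -0.2278  0.0303]
bowl scene [(array([323., 237.]), 0.97)] [ 0.7191 -0.0331]
bowl top [(array([154., 324.]), 0.56)] [ 0.7426 -0.0052]
   tri [ 0.7346 -0.0031  0.037 ]
acrylic_box scene [(array([251., 383.]), 0.89)] [ 0.418  -0.0173]
acrylic_box top [(array([262., 179.]), 0.25)] [0.5343 0.2892]
   tri [0.575  0.1991 0.2326]
awl scene [(array([284., 338.]), 0.74)] [ 0.5379 -0.0028]
awl top [(array([250., 317.]), 0.71)] [0.5512 0.0143]
   tri [0.5515 0.0141 0.0208]
```

View pics/scene.png

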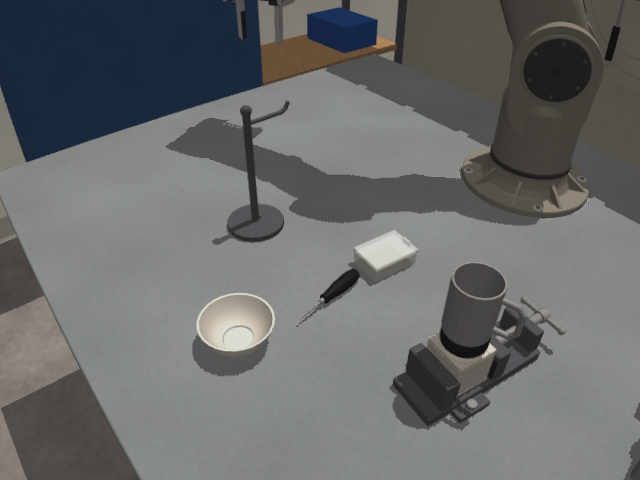

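View pics/top.png

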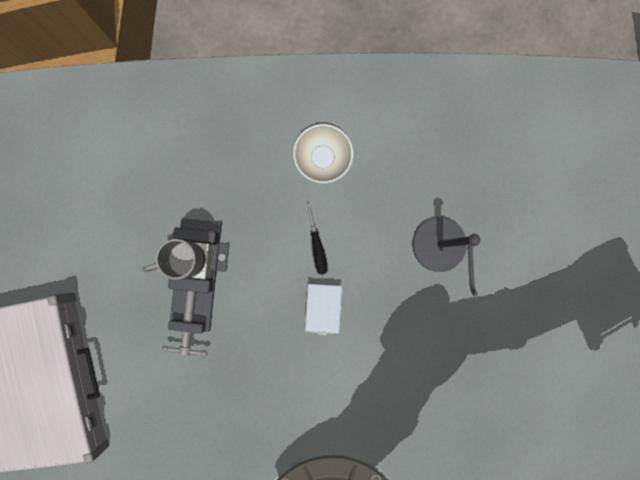

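Scene view: mug at about (476,300) on the jar in the vice, handle to the right; the stand at (250,220) has its hook pointing to the robot. Top view: mug rim centre near (181,258), handle to the left at (147,267), and hook from (474,239) to (475,291), running towards world -x. I'll zoom for clicks.

```bash
python3 - <<'E'
from h import *
t=cv2.imread("pics/top.png"); s=cv2.imread("pics/scene.png")
def cr(im,r0,c0,h,w,k):
    o=cv2.resize(im[r0:r0+h,c0:c0+w],None,fx=k,fy=k,interpolation=cv2.INTER_CUBIC)
    for v in range((c0+9)//10*10,c0+w,10):
        x=(v-c0)*k+k//2; cv2.line(o,(x,0),(x,4 if v%50 else 12),(0,255,255),1)
        if v%20==0: cv2.putText(o,str(v),(x-9,22),0,.35,(0,255,255),1)
    for v in range((r0+9)//10*10,r0+h,10):
        y=(v-r0)*k+k//2; cv2.line(o,(0,y),(6,y),(0,255,255),1)
        if v%20==0: cv2.putText(o,str(v),(8,y+4),0,.35,(0,255,255),1)
    return o
a=np.hstack([cr(t,205,140,75,100,4),cr(t,215,405,75,100,4)]); b=np.hstack([cr(s,260,420,75,100,4),cr(s,95,225,75,100,4)])
cv2.imwrite("pics/z1.png",np.vstack([a,b]))
E
```

```text
(no output)
```

View pics/z1.png

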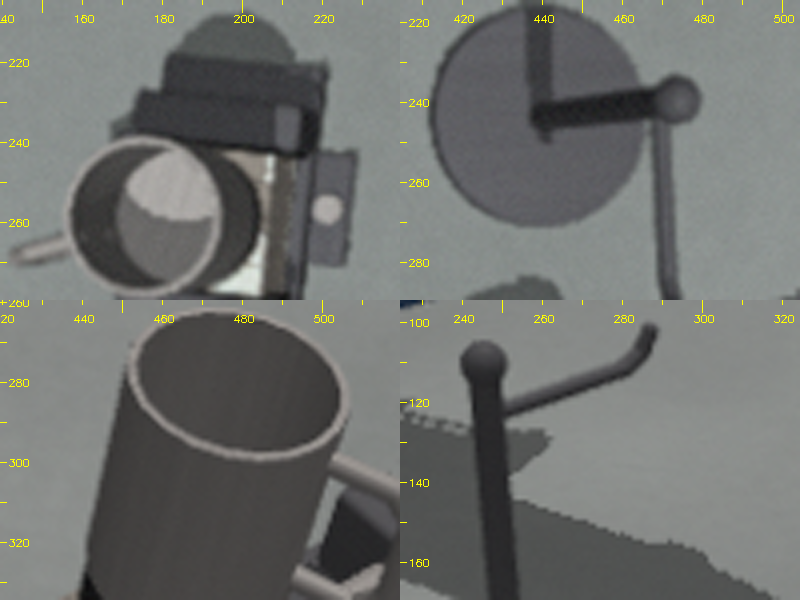

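```bash
python3 - <<'E'
from h import *
from scipy.optimize import least_squares
T=optics.grab_frame("top");S=optics.grab_frame("scene")
print("mug rim top",at_z(T,(258.6,175.9),.197),"scene",at_z(S,(281,479.3),.197),tri([(T,(258.6,175.9)),(S,(281,479.3))]))
print("handle outer", at_z(T,(269.5,142.5),.157))
print("foot",at_z(T,(244,439.6),.012),"ball",at_z(T,(239.5,474),.240),at_z(S,(110,246),.240),tri([(T,(239.5,474)),(S,(110,246))]))
print("bar top",at_z(T,(287.5,472.6),.219),at_z(T,(250,470.5),.219))
print("bar scene: post",at_z(S,(122.5,251),.215),"bend",at_z(S,(111,283),.215),"tip",at_z(S,(102.5,287.5),.231))
# rim fit of projected circle extents
a=np.linspace(0,2*np.pi,180)
def f(v):
    r=[]
    for p,e in((T,(156.8,196,239,279)),(S,(452,507,262,300))):
        q=pix(p,np.c_[v[0]+.033*np.cos(a),v[1]+.033*np.sin(a),v[2]+0*a]); r+=[q[:,0].min()-e[0],q[:,0].max()-e[1],q[:,1].min()-e[2],q[:,1].max()-e[3]]
    return r
o=least_squares(f,[.53,.27,.197]);print(o.x,np.array(o.fun))
E
```

```text
mug rim top [0.5397 0.2489 0.197 ] scene [0.5407 0.2511 0.197 ] [0.5394 0.2498 0.1953]
handle outer [0.5228 0.3172 0.157 ]
foot [ 0.5553 -0.2293  0.012 ] ball [ 0.5559 -0.2305  0.24  ] [ 0.5554 -0.2292  0.24  ] [ 0.5555 -0.2303  0.2397]
bar top [ 0.4789 -0.2318  0.219 ] [ 0.5397 -0.2304  0.219 ]
bar scene: post [ 0.5483 -0.2282  0.215 ] bend [ 0.4797 -0.2308  0.215 ] tip [ 0.4728 -0.226   0.231 ]
[0.5384 0.2493 0.1956] [-0.5719 -0.2451  0.2697  0.5633 -0.9625  0.1235 -0.2942  0.3217]
```

```bash
python3 -m handwheel '[[[-35,0,0],-0.1158,0],[[-35,0,0],-0.1158,0],[[-35,0,0],-0.1158,0],[[-35,0,0],-0.1158,0],[[0,0,0],-0.1158,0],[[0,0,0],-0.1158,0],[[0,0,0],-0.1158,0],[[0,0,0],-0.1158,0],[[0,0,0],-0.1158,0],[[0,0,0],-0.1158,0],[[0,0,0],-0.1158,0],[[0,0,0],-0.1158,0],[[0,0,0],0,0]]' 25
cat > d.py <<'E'
import sys
from h import *
# deltas in tool axes (mm) to world target, yaw turn to bring tool y to azimuth (deg)
s=bot.state();R=np.array(s["orientation"]);p=np.array(s["eef_pos"])
g=np.array([float(v) for v in sys.argv[1:4]])
print("t",s["clock"],"pos",p,"F",np.array(s["contact_force"]),"grip",s["grip_width"],"yaz",np.degrees(np.arctan2(R[1,1],R[0,1])),"tilt",np.degrees(np.arccos(-R[2,0])))
print("tool delta mm",1000*R.T@(g-p),"joints",np.array(s["joints"]))
if len(sys.argv)>4:
    a=float(sys.argv[4])-np.degrees(np.arctan2(R[1,1],R[0,1])); print("turn",-np.radians((a+180)%360-180))
E
python3 d.py 0.5395 0.250 0.30 14
```

```text
clock: 2.38
eef_pos: [0.2786, -0.6148, 0.3454]
orientation: [[0.0, 0.969, 0.248], [0.0, 0.248, -0.969], [-1.0, 0.0, -0.0]]
contact_force: [-0.4, 0.3, -0.3]
grip_width: 1.0
t 2.3833 pos [ 0.2786 -0.6148  0.3454] F [-0.3972  0.2616 -0.2535] grip 1.0003293935604702 yaz 14.350368028792419 tilt 0.007315091302343278
tool delta mm [  45.558   467.0529 -773.1112] joints [ 1.1605  0.3508 -0.1526  1.4114  0.0531  1.3834  1.2576]
turn 0.006115075696149967
```

```bash
python3 -m handwheel '[[[0,18,-30],0,0],[[0,18,-30],0,0],[[0,18,-30],0,0],[[0,18,-30],0,0],[[0,18,-30],0,0],[[0,18,-30],0,0],[[0,18,-30],0,0],[[0,18,-30],0,0],[[0,18,-30],0,0],[[0,18,-30],0,0],[[0,18,-30],0,0],[[0,18,-30],0,0],[[0,18,-30],0,0],[[0,18,-30],0,0],[[0,18,-30],0,0],[[0,18,-30],0,0],[[0,18,-30],0,0],[[0,18,-30],0,0],[[0,18,-30],0,0],[[0,18,-30],0,0]]' 
python3 d.py 0.5395 0.250 0.30 14
```

```text
clock: 4.05
eef_pos: [0.4829, 0.0563, 0.3459]
orientation: [[0.001, 0.971, 0.237], [-0.0, 0.237, -0.971], [-1.0, 0.001, 0.0]]
contact_force: [0.9, -1.1, 0.2]
grip_width: 1.004
t 4.05 pos [0.4829 0.0563 0.3459] F [ 0.9409 -1.1443  0.2422] grip 1.0042544168101244 yaz 13.72135504453701 tilt 0.049539645714119104
tool delta mm [  45.8755  100.8765 -174.8125] joints [ 0.5009  0.0564 -0.7689  1.7863  0.0409  1.3141 -0.0382]
turn -0.004863271916902205
```

```bash
python3 -m handwheel '[[[0,17.5,-29],0,0],[[0,17.5,-29],0,0],[[0,17.5,-29],0,0],[[0,17.5,-29],0,0],[[0,17.5,-29],0,0],[[0,17.5,-29],0,0],[[30,0,0],0,0],[[0,0,0],0,0],[[0,0,0],0,0]]' 
python3 d.py 0.5395 0.250 0.158 14; python3 - <<'E'
from h import *
W=optics.grab_frame("wrist");save(W,"w1.png")
a=np.linspace(0,6.28,9)[:8]
print(pix(W,[[.5395,.25,.197]]),pix(W,np.c_[.5395+.033*np.cos(a),.25+.033*np.sin(a),.197+0*a]).round().tolist())
print("handle",pix(W,[[.5238,.313,.157]]))
E
```

```text
clock: 4.8
eef_pos: [0.5419, 0.2481, 0.3146]
orientation: [[-0.003, 0.971, 0.24], [-0.001, 0.24, -0.971], [-1.0, -0.003, 0.001]]
contact_force: [-0.5, -0.6, 0.6]
grip_width: 0.998
t 4.8 pos [0.5419 0.2481 0.3146] F [-0.5189 -0.6266  0.5509] grip 0.9983730636089911 yaz 13.872234148331675 tilt 0.17143133825039203
tool delta mm [156.5775  -1.4391  -2.51  ] joints [ 0.1448  0.3283 -0.8665  1.6074  0.2551  1.3279 -0.5157]
turn -0.002229934783227029
[[313.5217 229.068 ]] [[356.0, 239.0], [352.0, 207.0], [325.0, 186.0], [290.0, 191.0], [270.0, 219.0], [276.0, 251.0], [303.0, 270.0], [336.0, 265.0]]
handle [[313.6678 138.7819]]
```

View pics/w1.png

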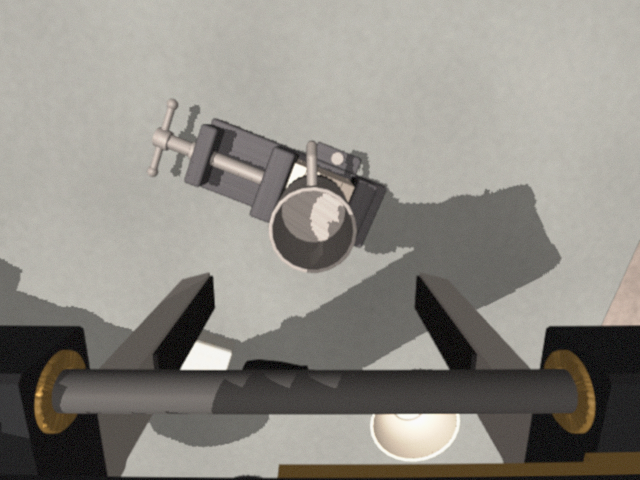

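Wrist view: rim centre at (313,228), predicted (313.5,229), and handle end at (312,142). Measurement and jaw alignment are confirmed, so I'll descend and grip.

```bash
python3 -m handwheel '[[[25,-1.4,-2.5],0,0],[[30,0,0],0,0],[[30,0,0],0,0],[[25,0,0],0,0],[[20,0,0],0,0],[[15,0,0],0,0],[[11,0,0],0,0],[[0,0,0],0,0],[[0,0,0],0,255],[[0,0,0],0,255],[[0,0,0],0,255],[[0,0,0],0,255],[[0,0,0],0,255],[[0,0,0],0,255],[[0,0,0],0,255],[[0,0,0],0,255]]' 25
python3 d.py 0.5395 0.250 0.158 14
```

```text
clock: 6.18
eef_pos: [0.5409, 0.2511, 0.1601]
orientation: [[0.001, 0.97, 0.242], [0.0, 0.242, -0.97], [-1.0, 0.001, 0.0]]
contact_force: [-1.4, -0.5, 7.7]
grip_width: 0.682
t 6.1833 pos [0.5409 0.2511 0.1601] F [-1.3886 -0.4736  7.6773] grip 0.6818192967151772 yaz 14.004809759361164 tilt 0.0436078443838172
tool delta mm [ 2.0826 -1.5838  0.7018] joints [ 0.0882  0.4587 -0.816   1.7944  0.3807  1.0527 -0.6242]
turn 8.39461370809621e-05
```

```bash
python3 -m handwheel '[[[-8,0,0],0,255],[[-15,0,0],0,255],[[-25,0,0],0,255],[[-30,0,0],0,255],[[-30,0,0],0,255],[[-25,0,0],0.0555,255],[[-15,0,0],0.0555,255],[[-7,0,0],0.0555,255],[[0,0,0],0.0555,255],[[0,0,0],0,255],[[0,0,0],0,255]]' 
python3 d.py 0.415 -0.276 0.31 1.3;python3 - <<'E'
from h import *
S=optics.grab_frame("scene");save(S,"s2.png",(130,430,300,640),2)
E
```

```text
clock: 7.1
eef_pos: [0.5404, 0.2509, 0.3147]
orientation: [[-0.0, 1.0, 0.025], [-0.0, 0.025, -1.0], [-1.0, -0.0, 0.0]]
contact_force: [0.4, -0.3, -1.8]
grip_width: 0.684
t 7.1 pos [0.5404 0.2509 0.3147] F [ 0.43   -0.3249 -1.7915] grip 0.6842443109556049 yaz 1.404029619155968 tilt 0.00789180372245248
tool delta mm [   4.7476 -138.2413  523.6844] joints [ 0.1138  0.3161 -0.8282  1.6115  0.2388  1.3196 -0.725 ]
turn 0.0018156593738673746
```

View pics/s2.png

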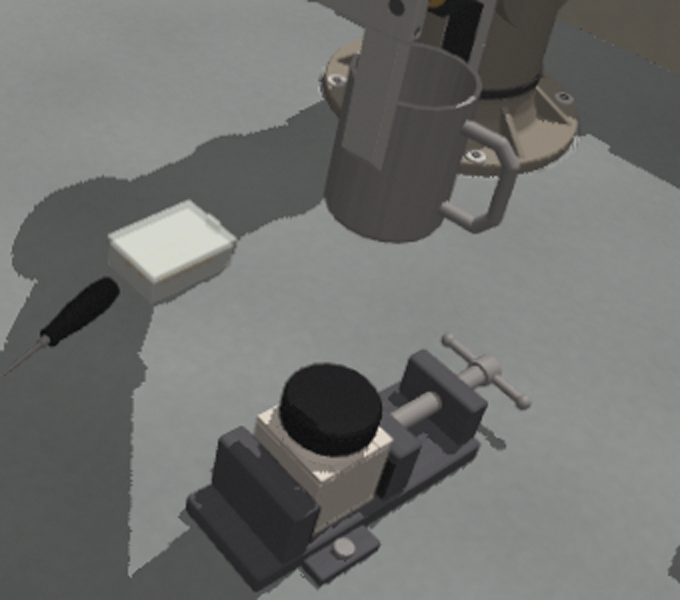

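The mug is lifted level, handle to the right; the bare cap sits centred near crop (331,405). Now I'll transport the mug to in front of the hook tip.

```bash
python3 -m handwheel '[[[0,-4.3,16],0,255],[[0,-8,30],0,255],[[0,-8,31],0,255],[[0,-8,31],0,255],[[0,-8,31],0,255],[[0,-8,31],0,255],[[0,-8,31],0,255],[[0,-8,31],0,255],[[0,-8,31],0,255],[[0,-8,31],0,255],[[0,-8,31],0,255],[[0,-8,31],0,255],[[0,-8,31],0,255],[[0,-8,31],0,255],[[0,-8,31],0,255],[[0,-8,31],0,255],[[0,-8,31],0,255],[[0,-6,14],0,255],[[0,0,0],0,255],[[0,0,0],0,255]]' 
python3 d.py 0.415 -0.276 0.223 1.3
```

```text
clock: 8.82
eef_pos: [0.4137, -0.2773, 0.314]
orientation: [[-0.001, 1.0, 0.022], [0.001, 0.022, -1.0], [-1.0, -0.001, -0.001]]
contact_force: [0.1, 0.8, -1.5]
grip_width: 0.68
t 8.8167 pos [ 0.4137 -0.2773  0.314 ] F [ 0.1319  0.8032 -1.4777] grip 0.6796059462141592 yaz 1.284959177933041 tilt 0.0669963446259317
tool delta mm [91.0353  1.3445 -1.2094] joints [ 0.8769  0.0733 -0.4359  1.827   0.0321  1.2493  0.4542]
turn -0.00026251186727515246
```

```bash
python3 -m handwheel '[[[15,1,-1],0,255],[[25,0,0],0,255],[[25,0,0],0,255],[[16,0,0],0,255],[[10,0,0],0,255],[[0,0,0],0,255],[[0,0,0],0,255]]' 
python3 d.py 0.5105 -0.276 0.223 1.3; python3 - <<'E'
from h import *
s=bot.state();p=np.array(s["eef_pos"]);R=np.array(s["orientation"])
y=-R[:,2]; y[2]=0; c=p+[0,0,-.048]
c[2]=p[2]-.048
o=[]
for n in("scene","top"):
    P=optics.grab_frame(n); f=P["frame"][:,:,::-1].copy()
    k=4; 
    pts=[c+y*a+np.array([0,0,z]) for a,z in((.033,.024),(.057,.024),(.057,.066),(.033,.066))]
    q=pix(P,pts+[c+[0,0,.085]]); h=pix(P,[[.5475,-.2305,.215],[.4835,-.231,.215],[.4695,-.2315,.231]])
    m=q[:4].mean(0).astype(int); r0,c0=m[1]-50,m[0]-50
    if n=="scene": r0,c0=m[1]-60,m[0]-70
    f=cv2.resize(f[r0:r0+100,c0:c0+100],None,fx=k,fy=k,interpolation=cv2.INTER_CUBIC)
    for v in q: cv2.circle(f,tuple(((v-[c0,r0])*k+2).astype(int)),3,(0,0,255),-1)
    for v in h: cv2.circle(f,tuple(((v-[c0,r0])*k+2).astype(int)),3,(0,255,0),-1)
    o.append(f)
cv2.imwrite("pics/hk.png",np.hstack(o))
E
```

```text
clock: 9.4
eef_pos: [0.4155, -0.2754, 0.2238]
orientation: [[-0.0, 1.0, 0.024], [0.0, 0.024, -1.0], [-1.0, -0.0, -0.0]]
contact_force: [0.7, -0.3, -2.1]
grip_width: 0.685
t 9.4 pos [ 0.4155 -0.2754  0.2238] F [ 0.7277 -0.3335 -2.1381] grip 0.6848345840786448 yaz 1.373143692244712 tilt 0.0228348077591256
tool delta mm [ 0.8373 94.9343  2.8667] joints [ 0.861   0.147  -0.4425  1.9491  0.0716  1.0608  0.4116]
turn 0.001276598256735685
```

View pics/hk.png

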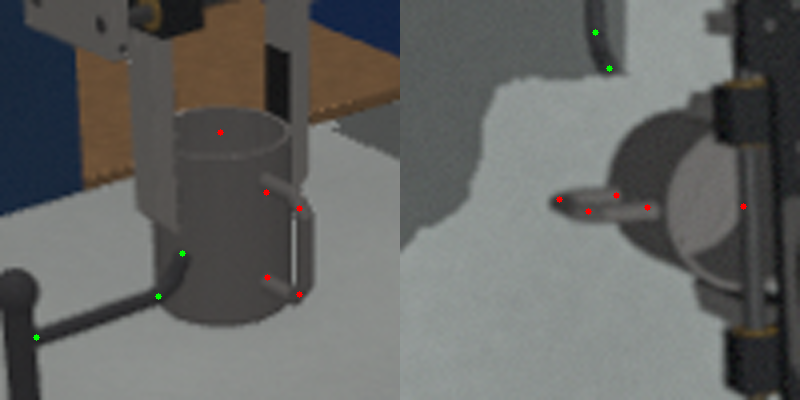

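Overlay (red = handle opening corners, green = hook) agrees with both pictures; the handle opening lines up with the hook. I'll thread it.

```bash
python3 -m handwheel '[[[0,5,0.5],0,255],[[0,10,0.3],0,255],[[0,10,0.3],0,255],[[0,10,0.3],0,255],[[0,10,0.3],0,255],[[0,10,0.3],0,255],[[0,10,0.3],0,255],[[0,10,0.3],0,255],[[0,10,0.3],0,255],[[0,10,0],0,255],[[0,0,0],0,255],[[0,0,0],0,255]]' 
python3 d.py 0.5105 -0.276 0.204 1.3
```

```text
clock: 10.5
eef_pos: [0.5106, -0.2765, 0.2232]
orientation: [[-0.0, 1.0, 0.023], [0.001, 0.023, -1.0], [-1.0, -0.0, -0.001]]
contact_force: [-0.3, -0.3, -1.4]
grip_width: 0.682
t 10.5 pos [ 0.5106 -0.2765  0.2232] F [-0.266  -0.3411 -1.4444] grip 0.6822537250892992 yaz 1.3254876600288947 tilt 0.034640824478499276
tool delta mm [19.2284 -0.0471 -0.5045] joints [ 0.7598  0.291  -0.4539  1.7786  0.1408  1.1046  0.282 ]
turn 0.00044484358613302585
```

```bash
python3 -m handwheel '[[[6,0,0],0,255],[[6,0,0],0,255],[[4,0,0],0,255],[[2,0,0],0,255],[[1,0,0],0,255],[[1,0,0],0,255],[[1,0,0],0,255],[[1,0,0],0,255],[[0,0,0],0,255],[[0,0,0],0,255]]' 
python3 d.py 0.5105 -0.276 0.204 1.3
```

```text
clock: 11.33
eef_pos: [0.5102, -0.2768, 0.2016]
orientation: [[0.0, 1.0, 0.023], [0.0, 0.023, -1.0], [-1.0, 0.0, -0.0]]
contact_force: [0.7, 0.7, -1.1]
grip_width: 0.684
t 11.3333 pos [ 0.5102 -0.2768  0.2016] F [ 0.664   0.6646 -1.1259] grip 0.6838763921122144 yaz 1.295470869421518 tilt 0.007623326438695929
tool delta mm [-2.446   0.2948 -0.7577] joints [ 0.7563  0.3101 -0.4513  1.8036  0.1529  1.0621  0.2716]
turn -7.90482408471584e-05
```

```bash
python3 -m handwheel '[[[1,0,0],0,255],[[0.5,0,0],0,255],[[0.5,0,0],0,255],[[0,0,0],0,255],[[0,0,0],0,255]]' 
python3 d.py 0.5105 -0.276 0.204 1.3
```

```text
clock: 11.75
eef_pos: [0.5103, -0.2768, 0.1997]
orientation: [[0.0, 1.0, 0.023], [-0.0, 0.023, -1.0], [-1.0, 0.0, 0.0]]
contact_force: [-0.8, -0.4, 3.5]
grip_width: 0.679
t 11.75 pos [ 0.5103 -0.2768  0.1997] F [-0.7603 -0.4104  3.4533] grip 0.6788544097206618 yaz 1.290151815877884 tilt 0.020383666806240562
tool delta mm [-4.2538  0.2249 -0.8277] joints [ 0.756   0.3119 -0.451   1.8055  0.1541  1.0584  0.2706]
turn -0.00017188323827362263
```

The hook now bears the mug (force went from -1.1 to +3.5 N). Opening the gripper and rising.

```bash
python3 -m handwheel '[[[0,0,0],0,100],[[0,0,0],0,60],[[0,0,0],0,30],[[0,0,0],0,0],[[0,0,0],0,0],[[0,0,0],0,0],[[0,0,0],0,0],[[0,0,0],0,0],[[-5,0,0],0,0],[[-10,0,0],0,0],[[-20,0,0],0,0],[[-25,0,0],0,0],[[-30,0,0],0,0],[[-30,0,0],0,0],[[0,0,0],0,0],[[0,0,0],0,0]]' 
python3 d.py 0.5105 -0.276 0.204 1.3; python3 - <<'E'
from h import *
T=optics.grab_frame("top");S=optics.grab_frame("scene")
save(S,"s3.png",(60,300,160,400),3)
f=T["frame"][:,:,::-1]; q=pix(T,[.5395,.25,.112])[0].astype(int); print(q)
k=5; r0,c0=q[1]-60,q[0]-60
cv2.imwrite("pics/cap.png",cv2.resize(f[r0:r0+120,c0:c0+120],None,fx=k,fy=k,interpolation=cv2.INTER_CUBIC)); print(r0,c0)
a=cv2.imread("pics/s3.png");b=cv2.imread("pics/cap.png");a=cv2.resize(a[:600,:300*2],(400,400));b=cv2.resize(b,(400,400))
cv2.imwrite("pics/mix.png",np.hstack([a,b]))
for n in("mug_handle","cap_top","jar","vice","cap"): print(n,[(n2,d[0]["at"],d[0]["conf"]) for n2,P in(("T",T),("S",S)) for d in [optics.spot_in(P,n)] if d])
E
```

```text
clock: 13.08
eef_pos: [0.5109, -0.277, 0.322]
orientation: [[0.003, 1.0, 0.023], [-0.002, 0.023, -1.0], [-1.0, 0.003, 0.002]]
contact_force: [0.1, -0.9, -0.6]
grip_width: 1.001
t 13.0833 pos [ 0.5109 -0.277   0.322 ] F [ 0.0764 -0.909  -0.6171] grip 1.0011124037592367 yaz 1.293402949867522 tilt 0.21307721932624088
tool delta mm [117.9574  -0.7909  -1.2031] joints [ 0.7715  0.2191 -0.4588  1.6509  0.101   1.2913  0.3172]
turn -0.00011514024573097616
[186 258]
198 126
mug_handle [('T', [268.9, 487.9], 0.79), ('S', [139.2, 268.5], 0.87)]
cap_top [('T', [260.3, 189.1], 0.63), ('S', [335.6, 464.9], 0.71)]
jar [('T', [256.5, 205.6], 0.83), ('S', [362.4, 460.7], 0.88)]
vice [('T', [288.9, 190.5], 0.59), ('S', [388.2, 480.6], 0.62)]
cap [('T', [260.6, 189.7], 0.57), ('S', [334.9, 465.1], 0.83)]
```

View pics/mix.png

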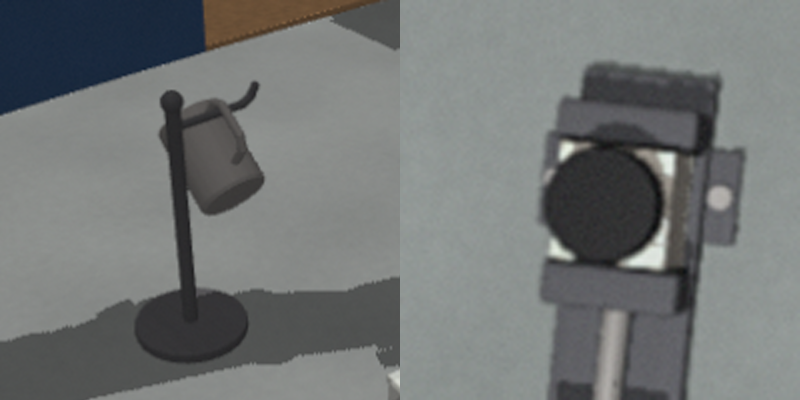

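The mug hangs on the hook (left), and the gripper is clear. The cap's top circle is centred at top-image px (186.5,259.5); the vice jaw edges slope about 5.5°.

```bash
python3 - <<'E'
from h import *
from scipy.optimize import least_squares
T=optics.grab_frame("top");S=optics.grab_frame("scene")
m=lambda x,y:(198+.3*y-.4,126+.3*(x-400)-.4)
print("cap top",at_z(T,m(601.5,205),.112), "scene spot",at_z(S,(335.6,464.9),.108))
def az(a,b,z): d=at_z(T,m(*b),z)-at_z(T,m(*a),z); return np.degrees(np.arctan2(d[1],d[0]))
print("vice -y az",az((562,98),(698,112),.069),az((545,263),(687,275),.069),"-x az",az((612,310),(603,395),.045))
# automatic: dark cap ellipse extents in scene and top
a=np.linspace(0,2*np.pi,180)
def f(v):
    q=[pix(P,np.c_[v[0]+.032*np.cos(a),v[1]+.032*np.sin(a),.112+0*a]) for P in(T,S)]
    return [q[0][:,0].min()-168.5,q[0][:,0].max()-203.6,q[0][:,1].min()-241.1,q[0][:,1].max()-277.1,q[1][:,0].min()-440,q[1][:,0].max()-491,q[1][:,1].min()-311.5]
o=least_squares(f,[.535,.245]);print(o.x,o.fun)
E
python3 d.py 0.536 0.245 0.322
```

```text
cap top [0.5391 0.2503 0.112 ] scene spot [0.5467 0.2551 0.108 ]
vice -y az -97.43130473946356 -96.08288926252969 -x az 172.19352920420906
[0.5403 0.2503] [-0.0344  0.1428 -0.5673 -0.7174  0.8474 -0.0619 -0.8798]
t 13.7833 pos [ 0.5102 -0.2768  0.3194] F [ 0.0887 -0.0537 -0.334 ] grip 1.0003064749802835 yaz 1.287827444466301 tilt 0.005408797154303077
tool delta mm [  -2.5066   37.5503 -521.0982] joints [ 0.7713  0.2215 -0.4585  1.6533  0.1013  1.2904  0.317 ]
```

```bash
python3 -m handwheel '[[[0,2.4,-16],0,0],[[0,2.4,-31],0,0],[[0,2.4,-31],0,0],[[0,2.4,-31],0,0],[[0,2.4,-31],0,0],[[0,2.4,-31],0,0],[[0,2.4,-31],0,0],[[0,2.4,-31],0,0],[[0,2.4,-31],0,0],[[0,2.4,-31],0,0],[[0,2.4,-31],0,0],[[0,2.4,-31],0,0],[[0,2.4,-31],0,0],[[0,2.4,-31],0,0],[[0,2.4,-31],0,0],[[0,2.4,-31],0,0],[[0,2,-31],0,0],[[25,0,-14],0,0],[[25,0,0],0,0],[[10,0,0],0,0]]' 60
python3 d.py 0.5398 0.2503 0.088
```

```text
clock: 15.45
eef_pos: [0.5374, 0.2505, 0.2566]
orientation: [[-0.003, 1.0, 0.025], [-0.001, 0.025, -1.0], [-1.0, -0.003, 0.001]]
contact_force: [-0.1, -0.5, -0.2]
grip_width: 1.003
t 15.45 pos [0.5374 0.2505 0.2566] F [-0.064  -0.4915 -0.2254] grip 1.0028115734921264 yaz 1.409412915322429 tilt 0.17447647023910426
tool delta mm [168.5777   2.8607   0.1366] joints [ 0.0664  0.3416 -0.7678  1.6961  0.2502  1.2086 -0.7381]
```

```bash
python3 -m handwheel '[[[25,1.5,0],0,0],[[35,0,0],0,0],[[35,0,0],0,0],[[30,0,0],0,0],[[15,0,0],0,0],[[10,0,0],0,0],[[5,0,0],0,0],[[0,0,0],0,0],[[0,0,0],0,0]]' 60
python3 d.py 0.5398 0.2503 0.088; python3 - <<'E'
from h import *
W=optics.grab_frame("wrist");save(W,"w2.png")
a=np.linspace(0,2*np.pi,60)
q=pix(W,np.c_[.5398+.032*np.cos(a),.2503+.032*np.sin(a),.112+0*a]); print(q.min(0),q.max(0))
f=cv2.imread("pics/w2.png")
cv2.polylines(f,[q.astype(np.int32)],True,(0,0,255),1); cv2.imwrite("pics/w2.png",f)
E
```

```text
clock: 16.2
eef_pos: [0.5408, 0.2502, 0.1056]
orientation: [[0.001, 1.0, 0.022], [0.0, 0.022, -1.0], [-1.0, 0.001, -0.0]]
contact_force: [0.4, 0.4, 0.2]
grip_width: 0.999
t 16.2 pos [0.5408 0.2502 0.1056] F [0.3703 0.3544 0.2287] grip 0.9986063168339397 yaz 1.2738269613181132 tilt 0.06975895897883153
tool delta mm [17.573  -1.0414 -0.1365] joints [ 0.0035  0.4958 -0.704   1.8446  0.3909  0.9423 -0.8531]
[243.4344 226.6182] [384.6449 358.5985]
```

View pics/w2.png

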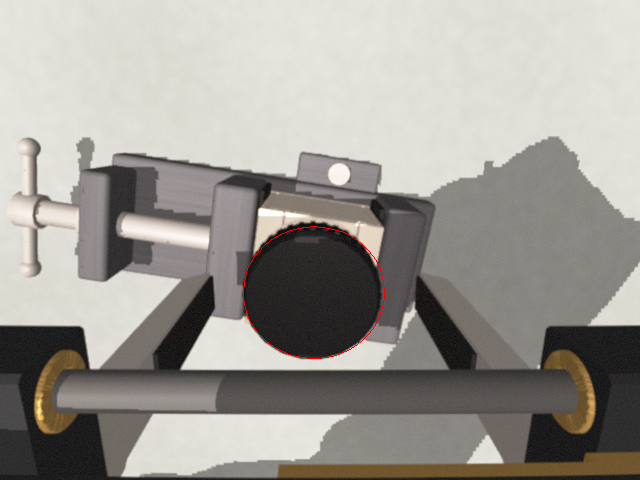

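The predicted cap outline (red) fits the picture within a pixel. Descending and gripping at 60 N.

```bash
python3 -m handwheel '[[[8,-0.7,0],0,0],[[6,0,0],0,0],[[3,0,0],0,0],[[0,0,0],0,0],[[0,0,0],0,255],[[0,0,0],0,255],[[0,0,0],0,255],[[0,0,0],0,255],[[0,0,0],0,255],[[0,0,0],0,255],[[0,0,0],0,255],[[0,0,0],0,255],[[0,0,0],0,255]]' 60
python3 d.py 0.5398 0.2503 0.088; python3 -c "
from plant import bot;print(bot.state()['moment'])"
```

```text
clock: 17.33
eef_pos: [0.5396, 0.2501, 0.0876]
orientation: [[0.0, 1.0, 0.022], [0.0, 0.022, -1.0], [-1.0, 0.0, -0.0]]
contact_force: [1.3, -1.0, 1.6]
grip_width: 0.672
t 17.3333 pos [0.5396 0.2501 0.0876] F [ 1.2877 -0.9981  1.5732] grip 0.6720707925491346 yaz 1.2879976764798258 tilt 0.019341413430438565
tool delta mm [-0.3548  0.1598 -0.2241] joints [-0.007   0.5164 -0.6927  1.8592  0.4101  0.9124 -0.8695]
[-0.04568239 -0.26429705 -0.03468933]
```

```bash
for i in 1; do python3 -m handwheel '[[[0,0,0],-0.05,255],[[-0.1,0,0],-0.05,255],[[-0.1,0,0],-0.05,255],[[-0.1,0,0],-0.05,255],[[-0.1,0,0],-0.05,255],[[-0.1,0,0],-0.05,255],[[-0.1,0,0],-0.05,255],[[-0.1,0,0],-0.05,255]]'; done
python3 d.py 0.5398 0.2503 0.088; python3 -c "
from plant import bot;print(bot.state()['moment'])"
```

```text
clock: 18.0
eef_pos: [0.5395, 0.2502, 0.0884]
orientation: [[0.0, 0.911, 0.412], [0.0, 0.412, -0.911], [-1.0, 0.0, -0.0]]
contact_force: [-0.0, 0.5, 3.4]
grip_width: 0.675
t 18.0 pos [0.5395 0.2502 0.0884] F [-0.0316  0.5101  3.3865] grip 0.674760029126214 yaz 24.339648646904113 tilt 0.015168127770072688
tool delta mm [ 0.3654  0.3041 -0.0237] joints [ 0.0576  0.543  -0.7837  1.8551  0.4693  0.9377 -0.5154]
[-0.02626284 -0.06982598 -0.24768541]
```

```bash
python3 -m handwheel '[[[-0.1,0,0],-0.05,255],[[-0.1,0,0],-0.05,255],[[-0.1,0,0],-0.05,255],[[-0.1,0,0],-0.05,255],[[-0.1,0,0],-0.05,255],[[-0.1,0,0],-0.05,255],[[-0.1,0,0],-0.05,255],[[-0.1,0,0],-0.05,255]]'
python3 -c "
from plant import bot;print(bot.state()['moment'])"
python3 -m handwheel '[[[-0.1,0,0],-0.05,255],[[-0.1,0,0],-0.05,255],[[-0.1,0,0],-0.05,255],[[-0.1,0,0],-0.05,255],[[-0.1,0,0],-0.05,255],[[0,0,0],-0.05,255],[[0,0,0],-0.05,255],[[0,0,0],0,255],[[0,0,0],0,255]]'
python3 d.py 0.5398 0.2503 0.088; python3 -c "
from plant import bot;print(bot.state()['moment'])"
```

```text
clock: 18.67
eef_pos: [0.5396, 0.2501, 0.0892]
orientation: [[0.0, 0.679, 0.735], [0.0, 0.735, -0.679], [-1.0, 0.0, 0.0]]
contact_force: [0.5, -0.0, 2.3]
grip_width: 0.677
[ 0.0534667  -0.15205182 -0.05536951]
clock: 19.42
eef_pos: [0.5395, 0.25, 0.0895]
orientation: [[-0.0, 0.389, 0.921], [0.0, 0.921, -0.389], [-1.0, 0.0, -0.0]]
contact_force: [0.6, -0.3, 1.5]
grip_width: 0.676
t 19.4167 pos [0.5395 0.25   0.0895] F [ 0.6485 -0.2745  1.4653] grip 0.6761688113206685 yaz 67.08955365578633 tilt 0.012385033761304447
tool delta mm [1.5432 0.3665 0.1186] joints [ 0.1692  0.6059 -0.9508  1.8484  0.5848  0.9961  0.1391]
[-0.02135346 -0.12161761  0.03050886]
```

```bash
python3 -m handwheel '[[[-1,0,0],0,255],[[-1,0,0],0,255],[[-1,0,0],0,255],[[-1,0,0],0,255],[[0,0,0],0,255]]'
python3 d.py 0.5398 0.2503 0.088; python3 -c "
from plant import bot;print(bot.state()['moment'])"
```

```text
clock: 19.83
eef_pos: [0.5395, 0.25, 0.0937]
orientation: [[0.0, 0.388, 0.922], [0.0, 0.922, -0.388], [-1.0, 0.0, 0.0]]
contact_force: [0.3, -0.4, -0.5]
grip_width: 0.675
t 19.8333 pos [0.5395 0.25   0.0937] F [ 0.3488 -0.4125 -0.5219] grip 0.6746459157837666 yaz 67.1622843430194 tilt 0.0100108311474372
tool delta mm [5.7104 0.3499 0.1348] joints [ 0.172   0.601  -0.9546  1.8456  0.5796  1.0022  0.1442]
[ 0.02078576 -0.12642882  0.01400678]
```

It's free: only the cap's weight shows. Lifting on.

```bash
python3 -m handwheel '[[[-2,0,0],0,255],[[-3,0,0],0,255],[[-4,0,0],0,255],[[-4,0,0],0,255],[[-4,0,0],0,255],[[-4,0,0],0,255],[[-3,0,0],0,255],[[-2,0,0],0,255],[[-1,0,0],0,255],[[0,0,0],0,255],[[0,0,0],0,255],[[0,0,0],0,255],[[0,0,0],0,255],[[0,0,0],0,255]]'
python3 d.py 0.5398 0.2503 0.088; python3 - <<'E'
from h import *
S=optics.grab_frame("scene");T=optics.grab_frame("top")
f=S["frame"][:,:,::-1]
a=cv2.resize(f[270:410,390:530],(560,560),interpolation=cv2.INTER_CUBIC); b=cv2.resize(f[90:190,210:310],(240,240)); 
g=T["frame"][:,:,::-1][205:325,130:250]; c=cv2.resize(g,(240,240))
cv2.imwrite("pics/fin.png",np.hstack([a,np.vstack([b,c,np.zeros((80,240,3),np.uint8)])]))
for n in("bowl","awl","acrylic_box","jar"): print(n,[np.round(d[0]["at"]) for d in[optics.spot_in(S,n)] if d],[np.round(d[0]["at"]) for d in[optics.spot_in(T,n)] if d])
E
```

```text
clock: 21.0
eef_pos: [0.5394, 0.25, 0.1204]
orientation: [[-0.0, 0.388, 0.922], [0.0, 0.922, -0.388], [-1.0, -0.0, -0.0]]
contact_force: [-0.0, -0.1, -0.6]
grip_width: 0.676
t 21.0 pos [0.5394 0.25   0.1204] F [-0.0274 -0.1136 -0.6358] grip 0.676237692632447 yaz 67.18684388014962 tilt 0.011501870100775488
tool delta mm [32.3677  0.4157  0.2329] joints [ 0.1915  0.5711 -0.9789  1.8255  0.5459  1.0429  0.1705]
bowl [array([322., 236.])] [array([155., 323.])]
awl [array([288., 335.])] [array([251., 316.])]
acrylic_box [array([252., 383.])] [array([306., 324.])]
jar [array([359., 459.])] [array([244., 205.])]
```

View pics/fin.png

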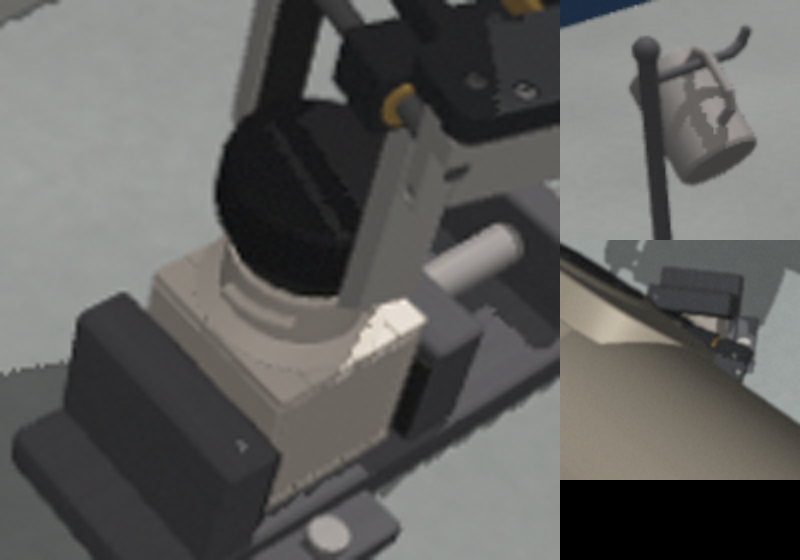

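The cap is held level above the neck with its thread ramps bare, the jar is seated in the vice, and the mug hangs on the hook. Handing in.

```bash
python3 -c "
from plant import bot;print(bot.sign_off())"
```

```text
the job is handed in; nothing more can be done
None
```

The job is done and handed in after 21 of the 54 s; `sign_off` gave no verdict.

- **Mug:** I hung it by its handle on the hook and let go. The last scene picture shows it still hanging there.
- **Cap:** I gripped it at 60 N and turned it 65.8° anticlockwise. By then the resisting moment had dropped to about zero. I then lifted it straight up.
- **Final hold:** The tool has risen 32.8 mm since the grip, which puts the cap's lower edge about 105 mm above the jar's underside. That keeps the dauber in the mouth. The tool is level (0.01° tilt) and within about 1 mm of the measured jar axis. Only the cap's weight loads the wrist.
- **Jar and bystanders:** The last scene picture shows the jar in place in the vice. The bowl and box were found within about a pixel of where they started, and the awl within about 4 pixels.

No check failed. I worked out the cap's height and angle from the tool's motion, assuming it did not slip in the fingers. I did not measure them from the pictures, and the dauber itself was not visible. The last top view of the cap was blocked by the arm.

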